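Tare a cradle and weigh a rolling centrifuge bottle

ROBOT

A 6-joint arm with a two-finger parallel gripper is mounted at the origin on the work surface. World frame = base frame: x ahead of the robot, y to its left, z up, the work surface at z = 0. Lengths are in m, angles in rad, forces in N, time in s.
With the tool pointing down it reaches from about 0.35 to 0.95 m from the base axis. Payload 17.4 kg.
Tool frame: the origin (TCP) lies at the very end of the fingers, on their centre line; the grasp point (between the pads) lies 19 mm behind it (ctrl.pinch_z is the z of the grasp point in the tool frame, in m); z points along the fingers, y is the direction in which the jaws open and shut (so a half turn about z gives the same grasp; the last joint's range is limited). The gripper opens to 93 mm and grips with 3 to 60 N. Pads are 15 mm wide; open, the fingers measure 128 mm over their backs; the gripper's body (75 mm by 188 mm) begins 65 mm behind the grasp point.
Start: joints at [1.189, 0.116, 1.442, -0, 1.584, -0.038], TCP at [0.228, 0.636, 0.18] pointing down, gripper open.
Joint ranges: [-2.83, 2.83], [-0.83, 2.19], [0.07, 2.5], [-1.14, 4.28], [0.01, 3], [-2.97, 2.97]. Speed limits (rad/s): [1.89, 1.89, 2.22, 3.14, 3.14, 3.14].

INTERFACE

Orientations are given as [roll, pitch, yaw] about the fixed x, y, z axes, in that order (R = Rz(yaw) Ry(pitch) Rx(roll)).
In Python, from bench import ctrl gives the robot as it stands. Calls block until the motion is done:
- ctrl.reach(position, orientation): joint-space move of the TCP to a pose.
- ctrl.movel(position, rotation=None, feed=0.15, max_force=None): straight line of the TCP; rotation=None keeps the orientation; feed is the mean speed in m/s. With max_force (N) it stops when the force on the tool has changed by that much, and returns True; else False.
- ctrl.move_j(angles): joint-space move.
- ctrl.gripper_to(opening): opening from 0.0 (shut) to 1.0 (fully open); the grip force is fixed at half the most; returns when the fingers have stopped.
- ctrl.wait(seconds).
- ctrl.solve_ik(position, orientation): joint angles nearest the present ones, or None.
- ctrl.observe(): the state.
- ctrl.capture(name): name is "scene" or "top" or "wrist"; returns a dict with "frame" (400x640x3 uint8, red, green, blue), "depth" (400x640 float32, m along the optical axis (not along the pixel's ray), 0 where there is no reading), "intrinsics" (3x3 intrinsics, pixels), "dist" ([k1, k2, p1, p2, k3] as OpenCV has them; the pictures are not rectified), "world_from_camera" (4x4, takes a point from camera to world coordinates). Camera axes: x right, y up, looking along -z (the intrinsics and any distortion apply to the point x, -y, -z); pixel columns grow to the right and rows downward; lengths in m; the calibration is good to about 2 mm. A picture is of the moment at which its call begins.
A pose or a line that the arm cannot do raises ctrl.Unreachable and nothing moves.
- ctrl.hand_in(): hands the job in, once; it reports no verdict.
Trained networks look in a picture, given as the dict that the camera call returned (one of the last four; its "shot" number tells which), for a name from the list of things; names that differ only in an ending like _2 or _b are one class to them, and where a whole thing is asked for, a point or a joint stands for the part that bears it (a point fixed in the world has none). Each returns a list of dicts, best first, with "conf" (0 to 1); they miss things now and then, are a little off and sometimes report something else, mostly with a low value. They report only what shows in the picture. A call takes as long as a camera call.
- ctrl.boxes_of(picture, query): "extent" ([centre column, centre row, width, height] in pixels, round what is visible of it).
The state is a dict: "clock": time; "qpos": joint angles; "joint_velocities": joint speeds; "effort": joint torques, N m; "tcp_pos": TCP position; "tcp_rot": TCP orientation; "contact_force": force on the tool from outside, world axes, zero at the start; "wrist_torque": the same for the moment, N m; "gripper_width": opening from 0.0 (shut) to 1.0 (fully open).
Only numpy, scipy, OpenCV 4.12 (cv2) and the standard library are available. Lean on these libraries where they do the work, as an engineer would, in place of code of your own. Each camera call takes 0.05 s, during which the arm holds its last target.

TASK

Weigh the long centrifuge bottle before its spin: first lift the steel check weight off the balance and stand it upright in its shallow tray, then stand the bottle cradle in the middle of the empty balance pan, let go of it and press the tare button fully down while only the cradle is on the pan. After that take the longer of the two bottles lying on the sloping drain board, without letting it roll off onto the bench, and lay it lengthwise in the cradle, resting on both saddles and midway along it. Leave the shorter bottle where it lies on the board, and do not tip over the check weight or knock the black adapter ring aside.

Things in the scene. Friction and masses are not known exactly. Their poses are not given: they have to be found in the camera images.
- bottle_center (a point): The longer white bottle, the one to weigh: a cylinder 56 mm in diameter, 120 mm long, plus a grey cap (46 mm diameter, 22 mm long) at its +x end; 0.2 to 0.4 kg. Point: centre of the white cylinder, on its axis; x along the axis to the cap. It lies on the drain board, axis level, 39 mm above the bench, free to roll. Grip it here across the diameter, one finger on each side, so that it is caged.
- short_center (a point): The shorter white bottle, a bystander: same 56 mm diameter and cap, but its white cylinder is only 64 mm long (86 mm with cap). It lies end to end with the longer one on the same board, on either side of it, at least 25 mm away. This point is the centre of its white cylinder; x along its axis.
- cradle_center (a point): Loose bottle cradle, 0.25 kg, an H from above, 110 x 76 x 55 mm: an aluminium spine along x, 30 mm wide, 34 mm high, and two grey V saddles (22 mm long in x, 76 mm wide) centred 44 mm either side. Point: in the spine, mid-length, 26 mm above the underside; z up. Grip the spine across y, between the saddles (66 mm gap). A seated bottle's axis is parallel to x, 40 mm above this point.
- weight_center (a point): The steel check weight, standing on the balance pan at the start: round body 42 mm in diameter and 50 mm high, then a narrow neck and a 28 mm knob, 76 mm high over all, 0.5 kg. This point is on its axis, 36 mm above its underside (on the body, where it can be gripped); z up.
- board_mid (a point): The fixed white drain board the bottles lie on, 345 x 112 mm, sloping 4 degrees down to its +y side (towards the robot), where a lip 6 mm high stops the bottles; it touches them 17 mm from their axis, its top 22 mm below the axis. Point: the middle of its surface, 12 mm above the bench; x along the board, parallel to the bottles.
- tray_in (a point): The check weight's shallow square grey tray, fixed on the bench: 115 x 115 mm outside, 105 x 105 mm inside, rim 11 mm above its inner floor. This point is the centre of the inner floor (5 mm above the bench); z up.
- pan (a point): The square steel pan of the white balance (180 x 180 mm, level, fixed). This point is the centre of its flat top, 70 mm above the bench; x points from the balance's lower control strip (display and button) to its back, z up. The balance is fixed.
- tare_top (a point): The centre of the top of the tare button, a round white push button 32 mm in diameter in a grey housing, on the balance's lower control strip beside the display. It is pressed straight down.
- tare (a joint): How far the tare button is down, in m: 0 up, 0.006 fully down (about 4 N); it springs back. Counts as pressed beyond 0.004.
- adapter_c (a point): A black plastic adapter ring standing on the bench between the tray and the cradle, a bystander: 70 mm outside diameter, 50 mm high; the point is its centre, 25 mm above the bench.

How it is judged:
By the outcome, as a careful person would: the job done as asked, in the order asked, and still so for the second after the job is handed in, with the robot touching nothing.
It also fails if it takes over 72 s, if anything falls off the work surface, if the arm or the gripper's body presses on something with over 40 N, if the wrist force passes 120 N, or if a joint passes its speed limit or range.

## Working session

There is one attempt and no reset: what is moved stays moved. The work goes in short steps, each a Python script; the robot and the scene stay as the last script left them, time stands still between calls to the robot, and variables do not carry over. Pictures are saved under pics/ and viewed, and the job is handed in when it is done.

```bash
ls; mkdir -p pics
cat > h.py <<'E'
import numpy as np, cv2
from bench import ctrl
def save(p,name,boxes=()):
    im=cv2.cvtColor(p["frame"],cv2.COLOR_RGB2BGR).copy()
    for n,b in boxes:
        c,r,w,h=b; cv2.rectangle(im,(int(c-w/2),int(r-h/2)),(int(c+w/2),int(r+h/2)),(0,0,255),1); cv2.putText(im,n,(int(c-w/2),int(r-h/2)-2),0,.4,(0,0,255),1)
    cv2.imwrite("pics/"+name,im)
def cloud(p):
    K=np.array(p["intrinsics"]);d=p["depth"];h,w=d.shape
    uv=np.stack(np.meshgrid(np.arange(w),np.arange(h)),-1).reshape(-1,1,2).astype(np.float64)
    n=cv2.undistortPoints(uv,K,np.array(p["dist"],float)).reshape(h,w,2)
    P=np.stack([n[...,0]*d,-n[...,1]*d,-d],-1)
    T=np.array(p["world_from_camera"]); W=P@T[:3,:3].T+T[:3,3]
    W[d<=0]=np.nan
    return W
E
cat > a.py <<'E'
from h import *
names="bottle_center short_center cradle_center weight_center tare_top adapter_c tray_in pan board_mid".split()
for cam in ["top","scene"]:
    p=ctrl.capture(cam); W=cloud(p); np.savez(f"{cam}0.npz",W=W,f=p["frame"])
    bx=[]
    for n in names:
        for b in ctrl.boxes_of(p,n)[:2]:
            c,r=b["extent"][:2]; print(cam,n,round(b["conf"],2),np.round(b["extent"]),np.round(W[int(r),int(c)],3))
            if b["conf"]>.3: bx.append((n[:6],b["extent"]))
    save(p,cam+"0.png",bx)
print(ctrl.observe()["clock"],ctrl.pinch_z)
E
python3 a.py
```

```text
pics
top bottle_center 0.68 [380. 165.  63.  27.] [ 0.609 -0.103  0.064]
top bottle_center 0.61 [328. 240.  54.  39.] [0.435 0.011 0.036]
top short_center 0.92 [442. 164.  45.  24.] [ 0.616 -0.247  0.068]
top cradle_center 0.82 [330. 240.  50.  40.] [0.437 0.009 0.034]
top cradle_center 0.37 [207. 230.  14.  10.] [0.453 0.29  0.069]
top weight_center 0.91 [186. 177.  25.  21.] [0.56  0.318 0.147]
top tare_top 0.56 [207. 229.  12.  10.] [0.453 0.288 0.067]
top adapter_c 0.57 [392. 242.  27.  29.] [ 0.436 -0.142  0.004]
top tray_in 0.62 [440. 247.  54.  52.] [ 0.424 -0.254  0.005]
top pan 0.69 [195. 187. 103. 129.] [0.551 0.318 0.077]
top board_mid 0.73 [406. 158. 141.  49.] [ 0.629 -0.162  0.066]
top board_mid 0.36 [184. 178.  27.  19.] [0.561 0.321 0.145]
scene bottle_center 0.94 [285. 244.  60.  28.] [ 0.633 -0.099  0.062]
scene short_center 0.96 [221. 252.  43.  26.] [ 0.64  -0.253  0.06 ]
scene cradle_center 0.94 [324. 188.  47.  36.] [0.451 0.013 0.032]
scene weight_center 0.93 [453. 201.  23.  32.] [0.587 0.319 0.122]
scene tare_top 0.6 [423. 178.   9.  14.] [0.463 0.282 0.066]
scene adapter_c 0.9 [273. 191.  29.  26.] [ 0.42  -0.135 -0.001]
scene tray_in 0.83 [231. 196.  46.  38.] [ 0.435 -0.253  0.004]
scene pan 0.64 [451. 216. 102.  95.] [0.597 0.322 0.07 ]
scene board_mid 0.6 [256. 263. 140.  54.] [ 0.654 -0.176  0.014]
1.0 -0.0188
```

View pics/top0.png

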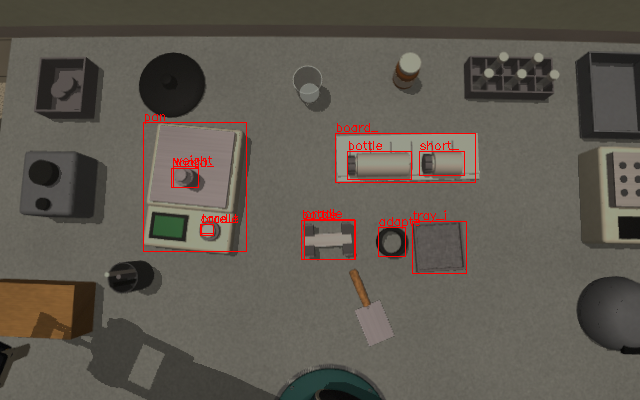

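View pics/scene0.png

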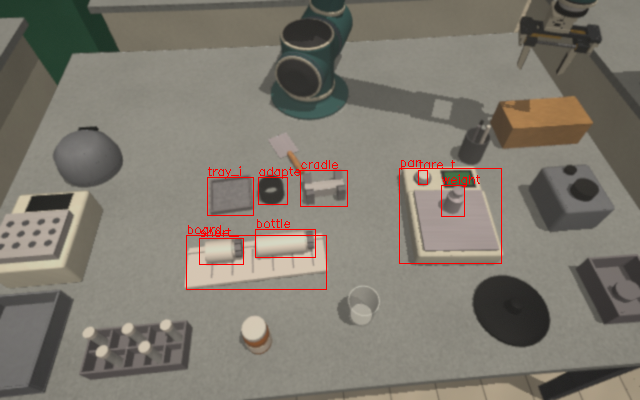

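```bash
cat > b.py <<'E'
import numpy as np, cv2
W=np.vstack([np.load(c+"0.npz")["W"].reshape(-1,3) for c in ("top","scene")]); src=np.r_[np.zeros(256000),np.ones(256000)]
def sel(x,y,z,s=None):
    with np.errstate(all='ignore'):
        m=(W[:,0]>x[0])&(W[:,0]<x[1])&(W[:,1]>y[0])&(W[:,1]<y[1])&(W[:,2]>z[0])&(W[:,2]<z[1])
    if s is not None: m&=src==s
    return W[m]
def rect(P):
    return [np.round(v,4) if not isinstance(v,float) else round(v,2) for v in cv2.minAreaRect((P[:,:2]).astype(np.float32))]
for s in (0,1):
    print("src",s)
    t=sel((.3,.6),(-.35,-.18),(-.01,.03),s); 
    tr=t[t[:,2]>.011]; print("tray rim",len(tr),rect(tr), "floor z",np.median(t[t[:,2]<.011,2]), tr[:,2].max())
    c=sel((.33,.52),(-.08,.12),(.012,.08),s); print("cradle",len(c),rect(c),c[:,2].max())
    sp=sel((.33,.52),(-.08,.12),(.026,.04),s); print(" zhist",np.histogram(c[:,2],bins=10))
    hi=c[c[:,2]>.045]; print(" sad tips",len(hi),hi.mean(0) if len(hi) else '', rect(hi) if len(hi)>3 else '')
    a=sel((.36,.5),(-.21,-.09),(.03,.06),s); print("adapter",len(a),rect(a),a.mean(0), cv2.minEnclosingCircle(a[:,:2].astype(np.float32)))
    w=sel((.45,.68),(.22,.42),(.085,.16),s); k=w[w[:,2]>.138]; print("weight",len(w),len(k),k.mean(0),k[:,2].max(),rect(k), "all",rect(w))
    pn=sel((.4,.75),(.15,.5),(.066,.075),s); print("pan",len(pn),rect(pn),np.median(pn[:,2]))
    b=sel((.52,.75),(-.4,.05),(.045,.1),s); print("bott",len(b),b[:,2].max())
    B=sel((.52,.75),(-.4,.05),(.055,.1),s); 
    h=np.histogram(B[:,1],bins=np.arange(-.34,.06,.01)); print(list(zip(np.round(h[1],2),h[0])))
E
python3 b.py
python3 - <<'E'
import cv2
im=cv2.imread('pics/top0.png')
E
python3 - <<'E'
import numpy as np,cv2
f=np.load('top0.npz')['f'][110:270,130:490][:,:,::-1]
cv2.imwrite('pics/crop.png',cv2.resize(f,(792,352),interpolation=cv2.INTER_CUBIC))
E
```

```text
src 0
tray rim 539 [array([ 0.4839, -0.2664]), array([0.2318, 0.1672]), 0.99] floor z 0.0016167884799697108 0.02781467977769414
cradle 1147 [array([ 0.4002, -0.0018]), array([0.1497, 0.1302]), 5.03] 0.058363457201442204
 zhist (array([ 38,  92,  16,  14, 340, 222,  82,  97, 175,  71]), array([0.01201962, 0.01665401, 0.02128839, 0.02592277, 0.03055716,
       0.03519154, 0.03982592, 0.04446031, 0.04909469, 0.05372907,
       0.05836346]))
 sad tips 334 [0.43346362 0.0116048  0.05103005] [array([0.4358, 0.0116]), array([0.0758, 0.1088]), 4.23]
adapter 376 [array([ 0.4348, -0.1363]), array([0.0664, 0.0676]), 1.28] [ 0.43439497 -0.13685049  0.04855054] ((0.4345746636390686, -0.13660448789596558), 0.034973833709955215)
weight 366 131 [0.56545473 0.32967609 0.14467874] 0.1482298994299286 [array([0.5653, 0.331 ]), array([0.0265, 0.0255]), 6.5] all [array([0.564 , 0.3282]), array([0.0343, 0.0416]), 65.12]
pan 5507 [array([0.5653, 0.3331]), array([0.1812, 0.2487]), 85.46] 0.07053177486328654
bott 2154 0.07120331546514469
[(np.float64(-0.34), np.int64(0)), (np.float64(-0.33), np.int64(0)), (np
[... 2938 characters left out ...]
 np.int64(63)), (np.float64(-0.15), np.int64(61)), (np.float64(-0.14), np.int64(61)), (np.float64(-0.13), np.int64(62)), (np.float64(-0.12), np.int64(58)), (np.float64(-0.11), np.int64(57)), (np.float64(-0.1), np.int64(59)), (np.float64(-0.09), np.int64(56)), (np.float64(-0.08), np.int64(58)), (np.float64(-0.07), np.int64(57)), (np.float64(-0.06), np.int64(55)), (np.float64(-0.05), np.int64(27)), (np.float64(-0.04), np.int64(40)), (np.float64(-0.03), np.int64(5)), (np.float64(-0.02), np.int64(0)), (np.float64(-0.01), np.int64(0)), (np.float64(0.0), np.int64(0)), (np.float64(0.01), np.int64(0)), (np.float64(0.02), np.int64(0)), (np.float64(0.03), np.int64(0)), (np.float64(0.04), np.int64(0))]
```

View pics/crop.png

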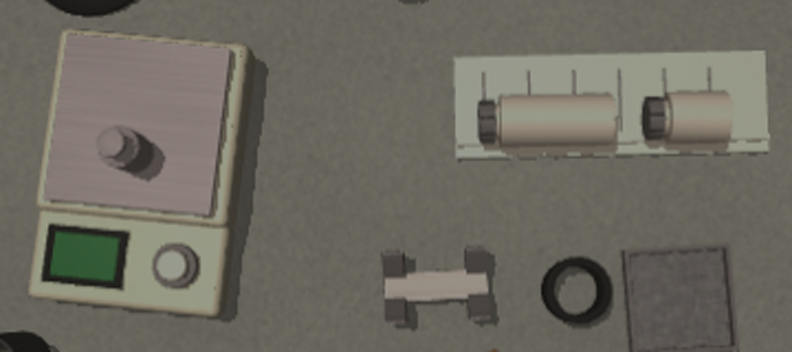

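```bash
cat > c.py <<'E'
from h import *
o=ctrl.observe(); print(o["tcp_rot"],o["gripper_width"])
d=np.pi/2
for nm,p in dict(w=[.57,.33,.25],tray=[.43,-.252,.1],cr=[.437,.012,.1],pan=[.57,.335,.25],btn=[.455,.289,.1],bot=[.615,-.114,.1]).items():
    for y in (d,-d,0,np.pi):
        q=ctrl.solve_ik(p,[np.pi,0,y]); print(nm,round(y,2),None if q is None else np.round(q,2))
E
python3 c.py
```

```text
[-3.14156826e+00 -3.69962376e-05  2.79783338e+00] 0.9994188419770282
w 1.57 [ 0.49  0.07  1.38 -0.    1.69  0.49]
w -1.57 [ 0.49  0.07  1.38  0.    1.69 -2.66]
w 0 [ 0.49  0.07  1.38 -0.    1.69  2.06]
w 3.14 [ 0.49  0.07  1.38  0.    1.69 -1.08]
tray 1.57 [-0.58 -0.24  1.92  0.    1.47 -0.58]
tray -1.57 [-0.58 -0.24  1.92 -0.    1.47  2.56]
tray 0 [-0.58 -0.24  1.92 -0.    1.47  0.99]
tray 3.14 [-0.58 -0.24  1.92  0.    1.47 -2.15]
cr 1.57 [-0.03 -0.4   2.03  0.    1.51 -0.03]
cr -1.57 None
cr 0 [-0.03 -0.4   2.03 -0.    1.51  1.54]
cr 3.14 [-0.03 -0.4   2.03  0.    1.51 -1.6 ]
pan 1.57 [ 0.49  0.08  1.37 -0.    1.69  0.49]
pan -1.57 [ 0.49  0.08  1.37  0.    1.69 -2.65]
pan 0 [ 0.49  0.08  1.37 -0.    1.69  2.06]
pan 3.14 [ 0.49  0.08  1.37  0.    1.69 -1.08]
btn 1.57 [ 0.52 -0.15  1.83 -0.    1.46  0.52]
btn -1.57 [ 0.52 -0.15  1.83  0.    1.46 -2.62]
btn 0 [ 0.52 -0.15  1.83 -0.    1.46  2.09]
btn 3.14 [ 0.52 -0.15  1.83  0.    1.46 -1.05]
bot 1.57 [-0.22  0.04  1.65  0.    1.45 -0.22]
bot -1.57 [-0.22  0.04  1.65 -0.    1.45  2.92]
bot 0 [-0.22  0.04  1.65 -0.    1.45  1.35]
bot 3.14 [-0.22  0.04  1.65  0.    1.45 -1.79]
```

```bash
cat > d.py <<'E'
from h import *
ctrl.reach([.53,.33,.30],[np.pi,0,np.pi/2])
p=ctrl.capture("wrist"); W=cloud(p); np.savez("wrist1.npz",W=W,f=p["frame"])
bx=[]
for n in ["weight_center","tare_top"]:
    for b in ctrl.boxes_of(p,n)[:1]:
        c,r=b["extent"][:2]; bx.append((n,b["extent"])); print(n,b["conf"],np.round(b["extent"]),W[int(r),int(c)])
save(p,"wrist1.png",bx); print(ctrl.observe()["clock"])
P=W.reshape(-1,3); P=P[~np.isnan(P[:,0])]
k=P[(P[:,2]>.138)&(P[:,2]<.152)&(abs(P[:,0]-.567)<.04)&(abs(P[:,1]-.33)<.04)]
print(len(k),k.mean(0) if len(k) else '', cv2.minAreaRect(k[:,:2].astype(np.float32)) if len(k) else '')
pn=P[(P[:,2]>.066)&(P[:,2]<.074)]; print("pan",len(pn),cv2.minAreaRect(pn[:,:2].astype(np.float32)),np.median(pn[:,2]))
E
python3 d.py
```

```text
weight_center 0.56 [350. 169.  33.  37.] [0.56208256 0.34042947 0.14497309]
tare_top 0.88 [267. 193.  17.  25.] [0.45116549 0.2941428  0.06850015]
2.7917
432 [0.56510259 0.33415376 0.14423564] ((0.5654599666595459, 0.33403652906417847), (0.026502437889575958, 0.027451498433947563), 88.97622680664062)
pan 15439 ((0.49484336376190186, 0.35895082354545593), (0.2062665969133377, 0.41901296377182007), 76.0738754272461) 0.06975514626693208
```

View pics/wrist1.png

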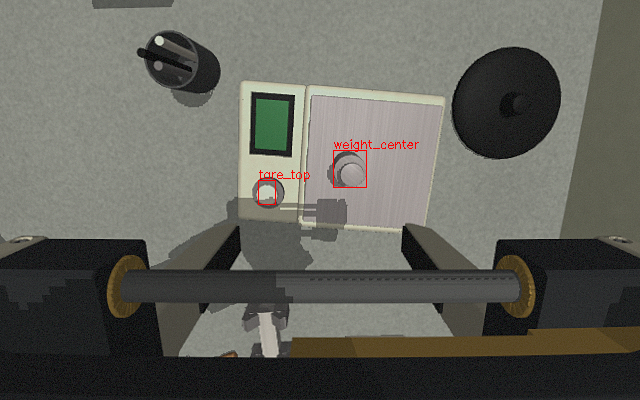

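```bash
cat > e.py <<'E'
import numpy as np,cv2
for n in ("top0","scene0","wrist1"):
    z=np.load(n+".npz");W=z["W"];f=z["f"].astype(int)
    hsv=cv2.cvtColor(z["f"],cv2.COLOR_RGB2HSV)
    red=f[...,0]-f[...,1]
    m=(np.abs(W[...,2]-.07)<.006)&(W[...,0]>.43)&(W[...,0]<.7)&(W[...,1]>.2)&(W[...,1]<.46)
    m2=m&(red>6)&(f.sum(-1)>240)&(np.abs(f[...,0]-f[...,2])<22)
    n_,lab,st,_=cv2.connectedComponentsWithStats(cv2.morphologyEx(m2.astype(np.uint8),cv2.MORPH_OPEN,np.ones((3,3))))
    i=1+st[1:,4].argmax(); P=W[lab==i]
    print(n,st[i],P.mean(0),cv2.minAreaRect(P[:,:2].astype(np.float32)))
    b=(W[...,0]>.42)&(W[...,0]<.49)&(W[...,1]>.25)&(W[...,1]<.33)&(W[...,2]>.062); 
    print("  btn",b.sum(),W[b].mean(0) if b.sum() else '',np.histogram(W[...,2][(W[...,0]>.42)&(W[...,0]<.48)&(W[...,1]>.25)&(W[...,1]<.33)],bins=8))
    cv2.imwrite("pics/m_"+n+".png",(lab==i).astype(np.uint8)*255)
E
python3 e.py
```

```text
top0 [ 150  125   85   83 5244] [0.60099243 0.32925957 0.07055955] ((0.5993492603302002, 0.3308546543121338), (0.18034526705741882, 0.18025271594524384), 85.55191802978516)
  btn 153 [0.45100997 0.28647067 0.06794264] (array([104, 395,  48,  37, 130,  16,  93,  45]), array([0.04141078, 0.04537012, 0.04932946, 0.0532888 , 0.05724814,
       0.06120748, 0.06516682, 0.06912616, 0.0730855 ]))
scene0 [ 414  190   84   61 3785] [0.61434371 0.32838166 0.06797265] ((0.6038904786109924, 0.3303947448730469), (0.17966054379940033, 0.1806994378566742), 86.07427215576172)
  btn 82 [0.45540955 0.28732278 0.065179  ] (array([ 44, 204,  32,  40,  59,  13,  56,  23]), array([0.03823313, 0.04226007, 0.04628701, 0.05031395, 0.05434089,
       0.05836782, 0.06239476, 0.0664217 , 0.07044864]))
wrist1 [333 132   8  11  49] [0.55124497 0.37279461 0.06969317] ((0.5517306923866272, 0.3719984292984009), (0.01518290676176548, 0.008602282963693142), 69.37037658691406)
  btn 1292 [0.47222608 0.31642672 0.30692233] (array([1992,    0,    0,    0,    0,    0,    0,   60]), array([0.04300522, 0.0908075 , 0.13860978, 0.18641205, 0.23421433,
       0.28201661, 0.32981889, 0.37762117, 0.42542344]))
```

```bash
cat > f.py <<'E'
from h import *
R=[np.pi,0,np.pi/2]
ctrl.reach([.567,.332,.20],R)
ctrl.movel([.567,.332,.088],feed=.12,max_force=15)
print(ctrl.observe()["tcp_pos"],ctrl.observe()["contact_force"])
ctrl.gripper_to(0.0); o=ctrl.observe(); print("w",o["gripper_width"]*93,o["contact_force"])
ctrl.movel([.567,.332,.20],feed=.15)
o=ctrl.observe(); print("w",o["gripper_width"]*93,o["contact_force"],o["clock"])
ctrl.reach([.43,-.252,.16],R)
p=ctrl.capture("scene"); save(p,"s2.png"); print(ctrl.observe()["clock"])
p=ctrl.capture("wrist"); save(p,"w2.png"); np.savez("wrist2.npz",W=cloud(p),f=p["frame"])
E
python3 f.py
```

```text
[0.56740421 0.33223434 0.08902812] [ 0.26677023 -0.29487138  0.46453412]
w 26.252281612883436 [-1.2827096  -0.66847574  0.00318846]
w 26.110701914887652 [ 0.59824436  0.21275314 -5.76435218] 6.3417
8.5417
```

```bash
python3 -c "
import cv2
a=cv2.imread('pics/s2.png')[110:300,150:470]; b=cv2.imread('pics/w2.png')
cv2.imwrite('pics/s2c.png',cv2.resize(a,(800,475)))"
```

```text
(no output)
```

View pics/s2c.png

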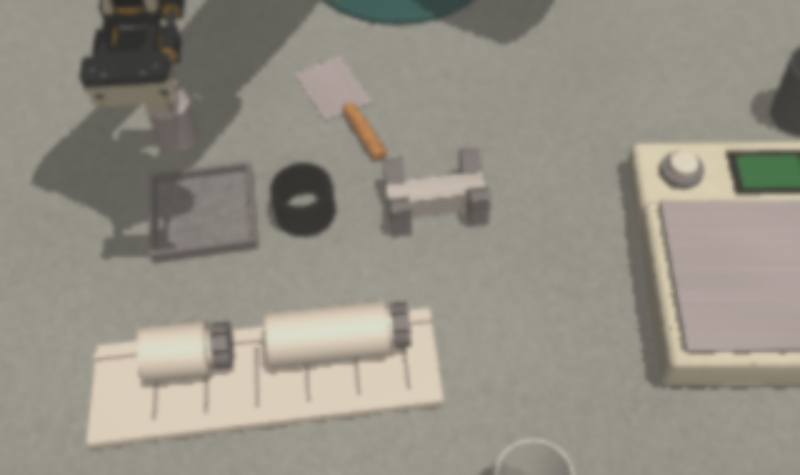

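View pics/w2.png

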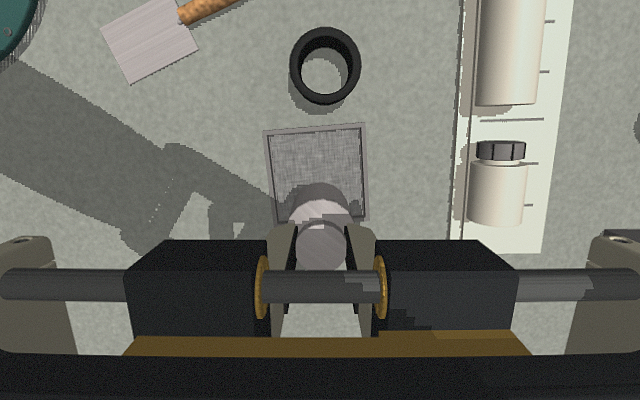

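```bash
cat > g.py <<'E'
import numpy as np,cv2
from bench import ctrl
o=ctrl.observe(); print(o["tcp_pos"],o["tcp_rot"],o["contact_force"],o["wrist_torque"],o["clock"])
z=np.load("wrist2.npz");W=z["W"]
for r in range(186,276,6):
    print(r,[ (tuple(np.round(W[r,c]*1000).astype(int)) if np.isfinite(W[r,c,0]) else None) for c in (285,300,320,340,355)])
f=z["f"][150:350,220:420][:,:,::-1]; cv2.imwrite("pics/w2c.png",cv2.resize(f,(600,600),interpolation=cv2.INTER_CUBIC))
E
python3 g.py
```

```text
[ 0.43042164 -0.25153627  0.15999389] [ 3.14157138e+00 -1.33749067e-04  1.57174103e+00] [ 0.12126672 -0.01659146 -4.9091268 ] [-0.10974118  0.0582826  -0.02324283] 8.5917
186 [(np.int64(387), np.int64(-262), np.int64(5)), (np.int64(405), np.int64(-262), np.int64(5)), (np.int64(429), np.int64(-229), np.int64(156)), (np.int64(453), np.int64(-262), np.int64(6)), (np.int64(471), np.int64(-263), np.int64(4))]
192 [(np.int64(387), np.int64(-270), np.int64(5)), (np.int64(415), np.int64(-234), np.int64(152)), (np.int64(429), np.int64(-229), np.int64(175)), (np.int64(443), np.int64(-235), np.int64(148)), (np.int64(471), np.int64(-270), np.int64(5))]
198 [(np.int64(387), np.int64(-277), np.int64(4)), (np.int64(416), np.int64(-234), np.int64(172)), (np.int64(429), np.int64(-229), np.int64(189)), (np.int64(442), np.int64(-234), np.int64(171)), (np.int64(471), np.int64(-277), np.int64(6))]
204 [(np.int64(387), np.int64(-285), np.int64(5)), (np.int64(417), np.int64(-233), np.int64(189)), (np.int64(429), np.int64(-232), np.int64(193)), (np.int64(441), np.int64(-233), np.int64(188)), (np.int64(471),
[... 2015 characters left out ...]
), np.int64(243)), (np.int64(419), np.int64(-254), np.int64(216)), (np.int64(429), np.int64(-254), np.int64(218)), (np.int64(440), np.int64(-255), np.int64(216)), (np.int64(444), np.int64(-242), np.int64(243))]
264 [(np.int64(415), np.int64(-242), np.int64(249)), (np.int64(419), np.int64(-258), np.int64(216)), (np.int64(429), np.int64(-258), np.int64(217)), (np.int64(440), np.int64(-258), np.int64(216)), (np.int64(444), np.int64(-243), np.int64(246))]
270 [(np.int64(420), np.int64(-221), np.int64(293)), (np.int64(424), np.int64(-220), np.int64(295)), (np.int64(429), np.int64(-220), np.int64(295)), (np.int64(434), np.int64(-220), np.int64(294)), (np.int64(438), np.int64(-220), np.int64(294))]
```

View pics/w2c.png

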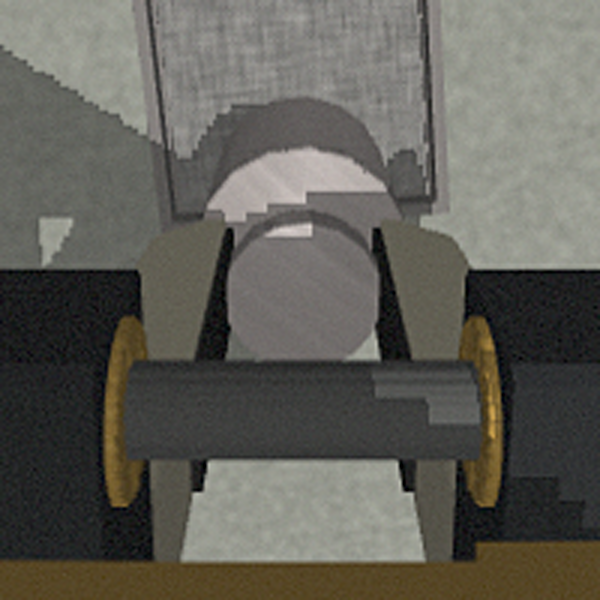

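```bash
cat > i.py <<'E'
from h import *
R=[np.pi,0,np.pi/2]
ctrl.movel([.43,-.25,.035],feed=.14)
print(ctrl.movel([.43,-.25,.021],feed=.04,max_force=6)); o=ctrl.observe(); print(o["tcp_pos"],o["contact_force"])
ctrl.gripper_to(1.0)
ctrl.movel([.43,-.25,.14],feed=.18)
# look over cradle
ctrl.reach([.437,-.03,.17],R)
p=ctrl.capture("wrist"); W=cloud(p); np.savez("wrist3.npz",W=W,f=p["frame"]); save(p,"w3.png")
t=ctrl.capture("top"); save(t,"t3.png"); np.savez("top3.npz",W=cloud(t),f=t["frame"])
print(ctrl.observe()["clock"])
P=W.reshape(-1,3); P=P[~np.isnan(P[:,0])]
hi=P[(P[:,2]>.045)&(P[:,2]<.06)&(abs(P[:,0]-.437)<.06)&(abs(P[:,1]-.012)<.08)]
print(len(hi),hi.mean(0),cv2.minAreaRect(hi[:,:2].astype(np.float32)))
sp=P[(P[:,2]>.028)&(P[:,2]<.038)&(abs(P[:,0]-.437)<.06)&(abs(P[:,1]-.012)<.027)]
print(len(sp),cv2.minAreaRect(sp[:,:2].astype(np.float32)))
E
python3 i.py
```

```text
True
[ 0.42984505 -0.25009697  0.02203232] [-0.82108894 -0.69475345  0.36682789]
12.9417
1637 [0.43525893 0.01833361 0.05057118] ((0.43527883291244507, 0.014634519815444946), (0.0761738270521164, 0.11037436127662659), 4.207920074462891)
1371 ((0.4354804754257202, 0.01178588718175888), (0.02995765581727028, 0.0551045797765255), 4.154788970947266)
```

View pics/w3.png

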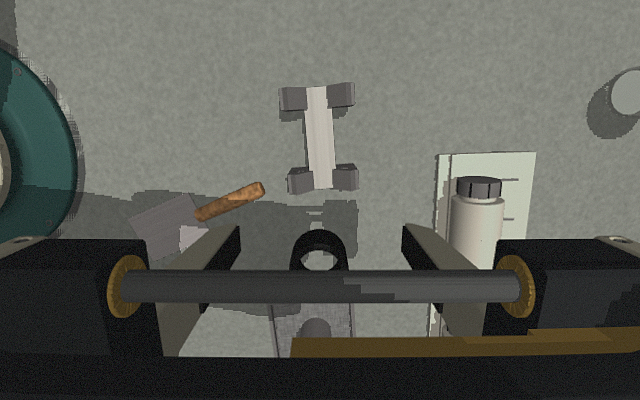

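View pics/t3.png

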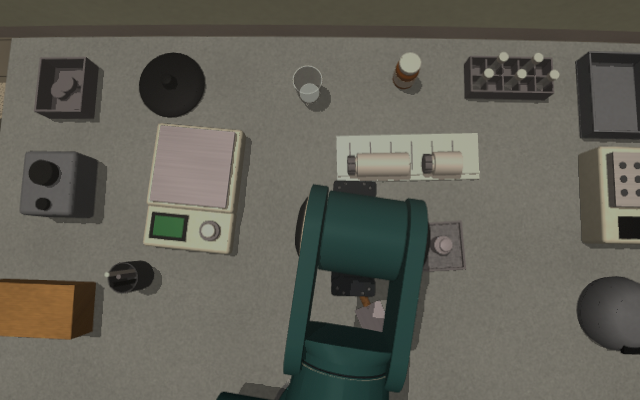

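```bash
cat > j.py <<'E'
from h import *
r=np.deg2rad
R1=[np.pi,0,r(94.2)]; R2=[np.pi,0,r(85.8)]
ctrl.reach([.437,.0135,.10],R1)
ctrl.movel([.437,.0135,.0075],feed=.12,max_force=15)
ctrl.gripper_to(0.0); o=ctrl.observe(); print("w",o["gripper_width"],o["tcp_pos"],o["contact_force"])
ctrl.movel([.437,.0135,.17],feed=.18)
ctrl.reach([.601,.3306,.17],R2)
o=ctrl.observe(); print("w",o["gripper_width"],o["contact_force"],o["clock"])
p=ctrl.capture("wrist"); save(p,"w4.png"); W=cloud(p); np.savez("wrist4.npz",W=W,f=p["frame"])
E
python3 j.py
```

```text
w 0.006317618227735672 [0.43701547 0.01349188 0.00749661] [ 0.17464659 -0.3598591  -0.02760618]
w 0.0062979027625625844 [-1.08229589 -0.52397808  0.72859063] 18.1333
```

View pics/w4.png

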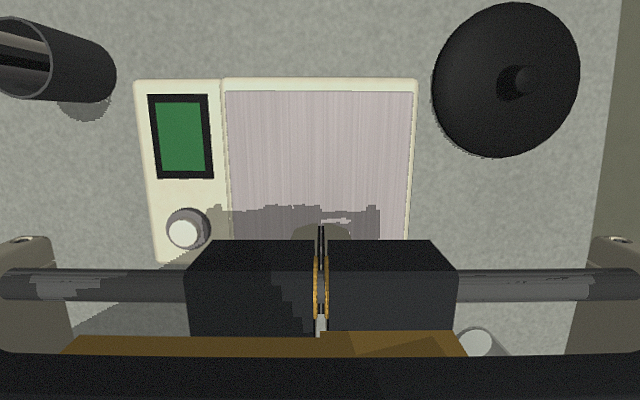

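```bash
cat > k.py <<'E'
from h import *
for c in ("top","scene"):
    p=ctrl.capture(c); np.savez(c+"5.npz",W=cloud(p),f=p["frame"])
    f=p["frame"][:,:,::-1]; f=f[110:310,140:500] if c=="top" else f[100:300,180:540]
    cv2.imwrite(f"pics/{c}5.png",cv2.resize(f,(792,440),interpolation=cv2.INTER_CUBIC))
    print([ (b["conf"],b["extent"]) for b in ctrl.boxes_of(p,"cradle_center")])
E
python3 k.py
```

```text
[(0.64, [328.4, 240.4, 49.8, 38.0])]
[(0.75, [324.6, 187.7, 38.6, 38.8])]
```

View pics/top5.png

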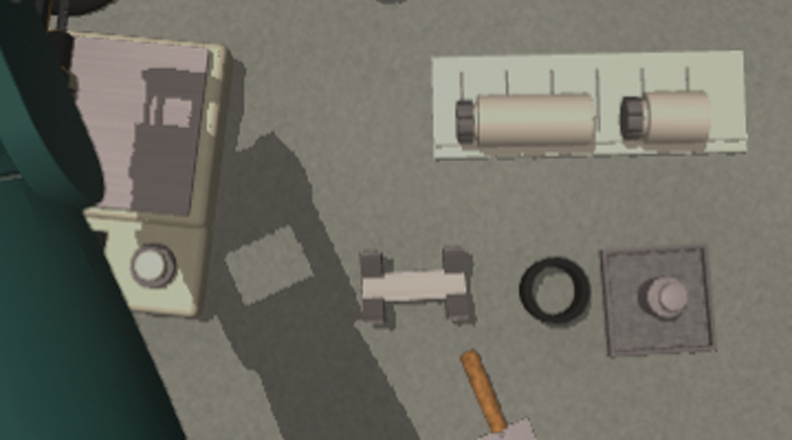

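View pics/scene5.png

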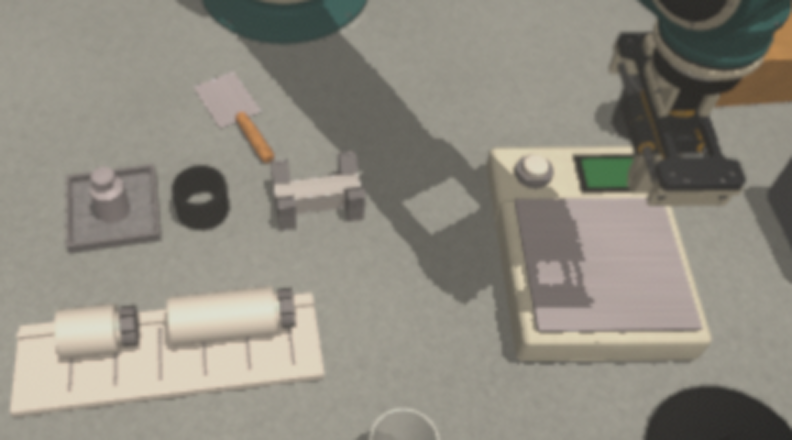

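```bash
cat > l.py <<'E'
import numpy as np
from bench import ctrl
print(ctrl.observe()["tcp_pos"])
for n in ("scene5","top5","wrist4"):
    W=np.load(n+".npz")["W"].reshape(-1,3)
    m=(abs(W[:,0]-.6)<.04)&(abs(W[:,1]-.33)<.05)&(W[:,2]>.1)&(W[:,2]<.32)
    P=W[m]; print(n,len(P)); 
    if len(P): 
        h=np.histogram(P[:,2],bins=np.arange(.1,.33,.01)); print(dict(zip(np.round(h[1],2).tolist(),h[0].tolist())))
        L=P[P[:,2]<P[:,2].min()+.006]; print(np.round(L[:10],3))
E
python3 l.py; python3 -c "
import numpy as np,cv2
f=np.load('scene5.npz')['f'][90:230,400:560][:,:,::-1]; cv2.imwrite('pics/g.png',cv2.resize(f,(640,560),interpolation=cv2.INTER_CUBIC))"
```

```text
[0.60113261 0.32980344 0.1705826 ]
scene5 665
{0.1: 0, 0.11: 0, 0.12: 0, 0.13: 0, 0.14: 0, 0.15: 0, 0.16: 0, 0.17: 0, 0.18: 0, 0.19: 0, 0.2: 2, 0.21: 24, 0.22: 33, 0.23: 39, 0.24: 30, 0.25: 18, 0.26: 0, 0.27: 3, 0.28: 4, 0.29: 46, 0.3: 134, 0.31: 332}
[[0.589 0.322 0.214]
 [0.596 0.32  0.213]
 [0.599 0.319 0.214]
 [0.6   0.32  0.211]
 [0.601 0.321 0.212]
 [0.602 0.319 0.21 ]
 [0.605 0.32  0.213]
 [0.608 0.319 0.214]
 [0.61  0.319 0.213]
 [0.61  0.32  0.209]]
top5 226
{0.1: 0, 0.11: 0, 0.12: 0, 0.13: 0, 0.14: 0, 0.15: 0, 0.16: 0, 0.17: 0, 0.18: 0, 0.19: 0, 0.2: 2, 0.21: 17, 0.22: 16, 0.23: 8, 0.24: 2, 0.25: 0, 0.26: 0, 0.27: 0, 0.28: 0, 0.29: 8, 0.3: 49, 0.31: 124}
[[0.608 0.317 0.215]
 [0.606 0.318 0.213]
 [0.605 0.318 0.213]
 [0.603 0.32  0.212]
 [0.603 0.318 0.211]
 [0.6   0.32  0.213]
 [0.598 0.319 0.215]
 [0.599 0.319 0.21 ]
 [0.596 0.319 0.214]
 [0.597 0.319 0.209]]
wrist4 29731
{0.1: 0, 0.11: 0, 0.12: 0, 0.13: 0, 0.14: 0, 0.15: 0, 0.16: 0, 0.17: 0, 0.18: 0, 0.19: 0, 0.2: 16, 0.21: 277, 0.22: 393, 0.23: 206, 0.24: 126, 0.25: 47, 0.26: 49, 0.27: 5, 0.28: 11, 0.29: 741, 0.3: 5494, 0.31: 22366}
[[0.594 0.34  0.21 ]
 [0.595 0.34  0.21 ]
 [0.595 0.34  0.21 ]
 [0.596 0.34  0.21 ]
 [0.596 0.34  0.21 ]
 [0.597 0.34  0.21 ]
 [0.597 0.339 0.209]
 [0.598 0.34  0.21 ]
 [0.599 0.34  0.21 ]
 [0.603 0.339 0.209]]
```

View pics/g.png

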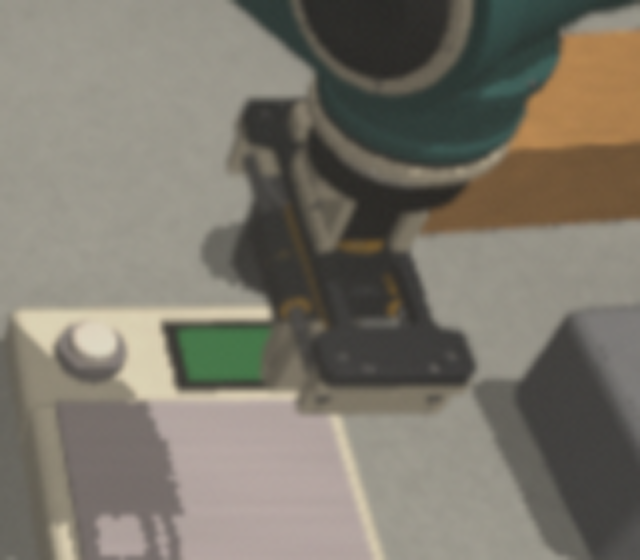

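```bash
cat > m.py <<'E'
from h import *
ctrl.movel([.601,.33,.055],feed=.12,max_force=20)
print(ctrl.movel([.601,.33,.02],feed=.025,max_force=3)); o=ctrl.observe(); print(o["tcp_pos"],o["contact_force"],o["clock"])
ctrl.movel([.601,.33,.09],feed=.2)
E
python3 m.py
```

```text
True
[0.60090919 0.32995703 0.03177274] [-1.77419845 -1.41621251  6.16032439] 20.4083
```

```bash
cat > j2.py <<'E'
from h import *
r=np.deg2rad; OFF=.038
R1=[np.pi,0,r(94.2)]; R2=[np.pi,0,r(85.8)]
ctrl.reach([.601,.33,.10],R2)
ctrl.gripper_to(1.0)
ctrl.reach([.437,.0135,.08],R1)
ctrl.movel([.437,.0135,.009-OFF],feed=.12,max_force=15)
ctrl.gripper_to(0.0); o=ctrl.observe(); print("w",o["gripper_width"]*93,o["tcp_pos"],o["contact_force"])
ctrl.movel([.437,.0135,.13],feed=.18)
ctrl.reach([.601,.3306,.11],R2)
o=ctrl.observe(); print("w",o["gripper_width"]*93,o["contact_force"],o["clock"])
p=ctrl.capture("wrist"); save(p,"w6.png"); np.savez("wrist6.npz",W=cloud(p),f=p["frame"])
E
python3 j2.py
```

```text
w 29.614947920028275 [ 0.4369471   0.0135109  -0.02902367] [-0.64462746 -0.08260824  0.71308816]
w 29.78645801619355 [ 0.56210346 -0.6674229  -3.1380918 ] 28.35
```

View pics/w6.png

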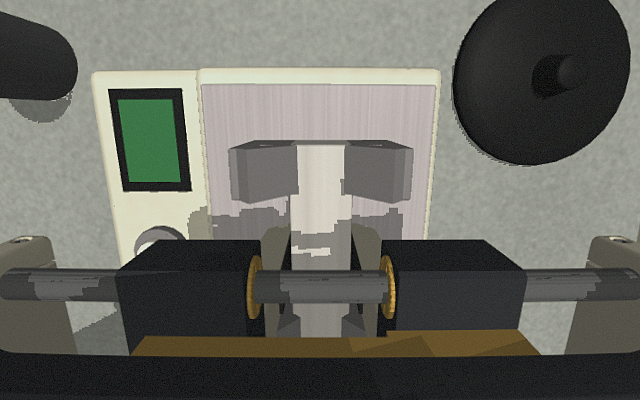

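```bash
cat > n.py <<'E'
from h import *
r=np.deg2rad
R2=[np.pi,0,r(85.8)]
ctrl.movel([.601,.3306,.052],feed=.12)
print(ctrl.movel([.601,.3306,.037],feed=.035,max_force=5)); o=ctrl.observe(); print(o["tcp_pos"],o["contact_force"])
ctrl.gripper_to(1.0)
ctrl.movel([.601,.3306,.115],feed=.18)
ctrl.reach([.4525,.289,.09],R2)
ctrl.gripper_to(0.0)
p=ctrl.capture("top"); W=cloud(p); np.savez("top7.npz",W=W,f=p["frame"]); save(p,"t7.png")
s=ctrl.capture("scene"); np.savez("scene7.npz",W=cloud(s),f=s["frame"]); save(s,"s7.png")
print(ctrl.observe()["clock"])
for W in (W,cloud(s)):
    P=W.reshape(-1,3); 
    m=(P[:,2]>.112)&(P[:,2]<.13)&(abs(P[:,0]-.601)<.07)&(abs(P[:,1]-.33)<.08); hi=P[m]
    print(len(hi),hi.mean(0),cv2.minAreaRect(hi[:,:2].astype(np.float32)))
E
python3 n.py
```

```text
True
[0.60137592 0.33079915 0.04023342] [1.2001385  0.44587707 1.88354302]
33.3083
385 [0.60665195 0.32105984 0.11964164] ((0.6014150977134705, 0.3289679288864136), (0.10973998159170151, 0.07625488191843033), 85.3139877319336)
302 [0.60642848 0.33297248 0.11799995] ((0.6052942276000977, 0.33122023940086365), (0.11229176074266434, 0.07782143354415894), 85.83187866210938)
```

View pics/s7.png

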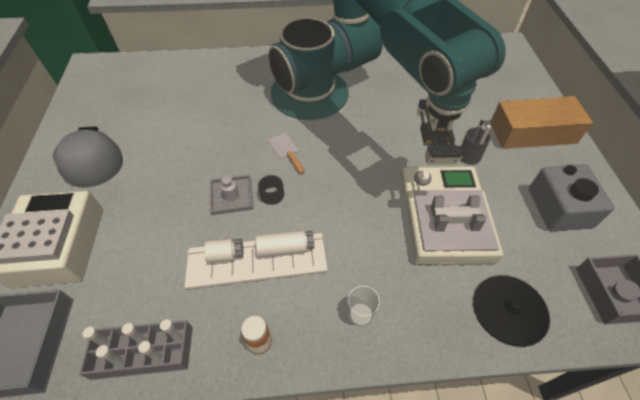

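```bash
cat > q.py <<'E'
from h import *
r=np.deg2rad
ctrl.movel([.4525,.289,.036],feed=.12)
z0=ctrl.observe()["contact_force"]
print(ctrl.movel([.4525,.289,.018],feed=.03,max_force=11)); o=ctrl.observe(); print(o["tcp_pos"],o["contact_force"]-z0)
p=ctrl.capture("wrist"); save(p,"w8.png")
ctrl.movel([.4525,.289,.10],feed=.2)
print(ctrl.observe()["clock"])
# refit bottle
for n in ("top7","scene7"):
    P=np.load(n+".npz")["W"].reshape(-1,3)
    B=P[(P[:,0]>.55)&(P[:,0]<.72)&(P[:,1]>-.19)&(P[:,1]<-.02)&(P[:,2]>.040)&(P[:,2]<.08)]
    C=B[(B[:,1]>-.165)&(B[:,1]<-.065)]
    from scipy.optimize import least_squares
    f=lambda q: np.hypot((C[:,0]-q[0]-q[1]*(C[:,1]+.115)), C[:,2]-q[2])-.028
    s=least_squares(f,[.62,0,.039],loss="soft_l1",f_scale=.002); print(n,len(C),s.x, B[:,1].min(),B[:,1].max(),np.percentile(B[:,1],[.5,99.5]), np.sort(B[:,2])[-20])
E
python3 q.py
```

```text
True
[0.45301757 0.28930405 0.02369375] [-0.71003794  0.354098    7.51698462]
34.9667
top7 1012 [ 0.61555071 -0.04        0.03887141] -0.1737975116610869 -0.031435602018962665 [-0.17195372 -0.03167209] 0.06956720412337214
scene7 822 [ 0.61824524 -0.04182151  0.03660548] -0.16982670436989095 -0.027827684916918772 [-0.16919925 -0.02916392] 0.06673583700906438
```

View pics/w8.png

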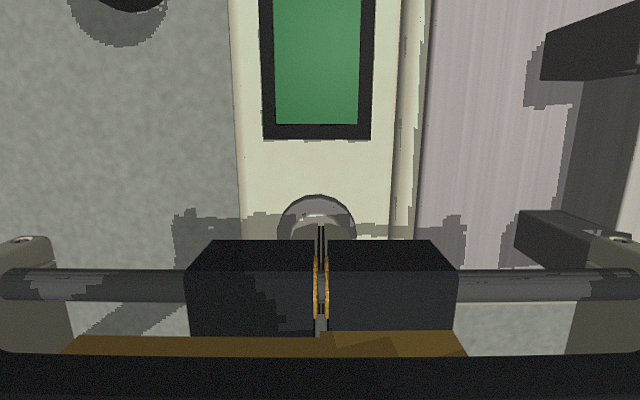

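```bash
cat > s.py <<'E'
from h import *
r=np.deg2rad
R3=[np.pi,0,r(92.3)]; R4=[np.pi,0,r(85.5)]
ctrl.reach([.6175,-.112,.085],R3)
ctrl.gripper_to(1.0)
p=ctrl.capture("wrist"); save(p,"w9.png")
print(ctrl.movel([.6175,-.112,-.0165],feed=.10,max_force=8)); o=ctrl.observe(); print(o["tcp_pos"],o["contact_force"],o["clock"])
ctrl.gripper_to(0.0); o=ctrl.observe(); print("w",o["gripper_width"]*93,o["contact_force"])
ctrl.movel([.6175,-.112,.14],feed=.13)
o=ctrl.observe(); print("w",o["gripper_width"]*93,o["contact_force"],o["wrist_torque"],o["clock"])
for c in ("top","scene"):
    p=ctrl.capture(c); np.savez(c+"10.npz",W=cloud(p),f=p["frame"]); save(p,c+"10.png")
E
python3 s.py
```

```text
False
[ 0.61795743 -0.11210644 -0.01570623] [ 0.39167661 -0.15035258  0.02945024] 39.2583
w 55.1493010328552 [-1.29732508  0.4106814  -0.09066227]
w 55.7150445815737 [ 0.58409099 -0.65423192 -2.62879784] [-0.07618723  0.06190162 -0.00100036] 41.2917
```

View pics/scene10.png

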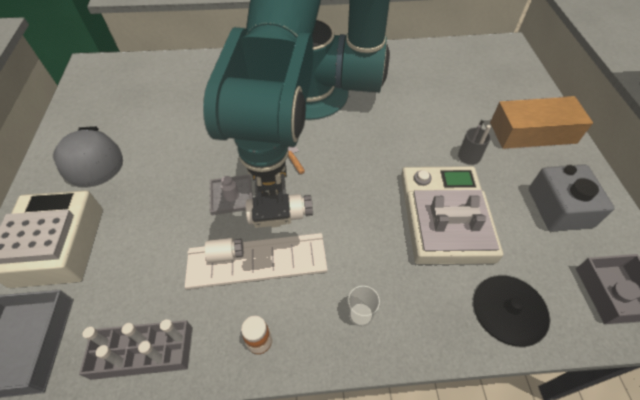

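View pics/w9.png

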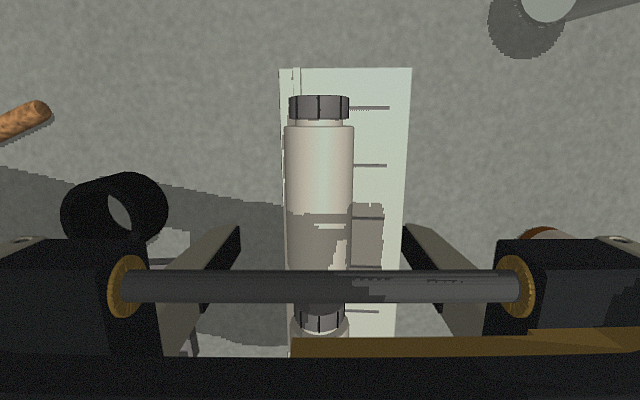

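```bash
cat > u.py <<'E'
import numpy as np
from bench import ctrl
print(ctrl.observe()["tcp_pos"])
for n in ("top10","scene10"):
    P=np.load(n+".npz")["W"].reshape(-1,3)
    B=P[(P[:,0]>.58)&(P[:,0]<.66)&(P[:,1]>-.2)&(P[:,1]<.0)&(P[:,2]>.17)&(P[:,2]<.24)]
    print(n,len(B),np.percentile(B[:,1],[.5,99.5]))
    for y in np.arange(-.18,-.02,.01):
        s=B[(B[:,1]>=y)&(B[:,1]<y+.01)]
        if len(s): print(round(y+.005,3),np.round(np.percentile(s[:,2],95),4),end="; ")
    print()
E
python3 u.py
```

```text
[ 0.61721093 -0.11191755  0.13909279]
top10 356 [-0.1726225  -0.02992092]
-0.175 0.217; -0.165 0.2203; -0.085 0.2233; -0.075 0.2217; -0.045 0.2183; -0.035 0.2178; -0.025 0.2031; 
scene10 706 [-0.16891876 -0.02842634]
-0.165 0.2212; -0.155 0.2217; -0.125 0.2211; -0.115 0.2248; -0.105 0.2246; -0.075 0.2204; -0.065 0.22; -0.055 0.2208; -0.045 0.2162; -0.035 0.2162; -0.025 0.2164;
```

```bash
cat > v.py <<'E'
from h import *
r=np.deg2rad
R4=[np.pi,0,r(85.5)]
ctrl.reach([.6015,.3292,.14],R4)
ctrl.movel([.6015,.3292,.092],feed=.10)
print(ctrl.movel([.6015,.3292,.078],feed=.03,max_force=3.5)); o=ctrl.observe(); print("w",o["gripper_width"]*93,o["tcp_pos"],o["contact_force"],o["clock"])
for c in ("top","scene"):
    p=ctrl.capture(c); save(p,c+"11.png"); f=p["frame"][:,:,::-1]
p=ctrl.capture("wrist"); save(p,"w11.png")
f=cv2.imread("pics/scene11.png")[120:280,360:540]; cv2.imwrite("pics/s11c.png",cv2.resize(f,(720,640),interpolation=cv2.INTER_CUBIC))
E
python3 v.py
```

```text
True
w 55.590639907753236 [0.60128905 0.32936177 0.0806591 ] [-0.73315911  0.78748497  1.72115873] 44.0583
```

View pics/s11c.png

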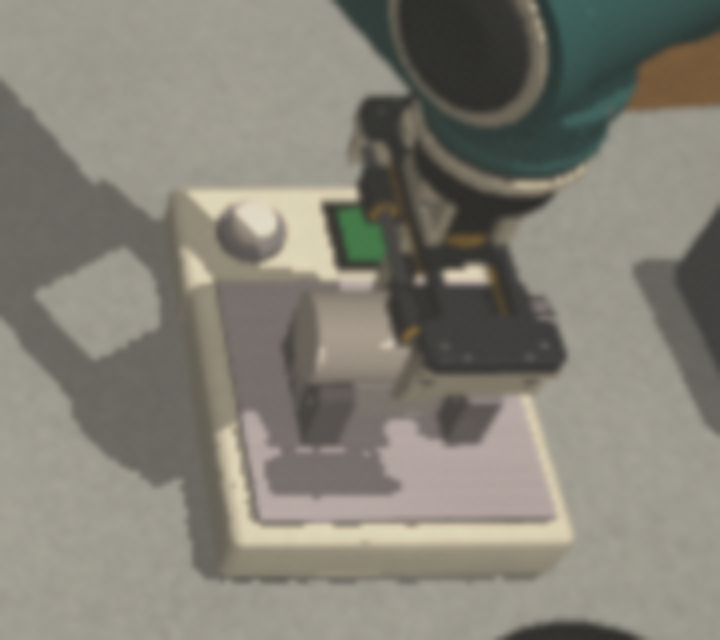

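View pics/w11.png

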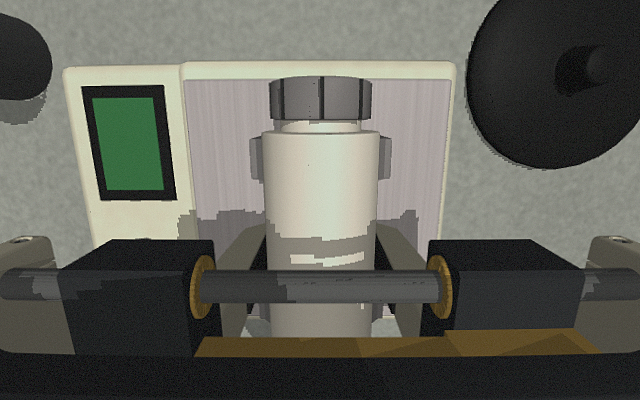

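```bash
cat > x.py <<'E'
from h import *
r=np.deg2rad
ctrl.gripper_to(1.0)
ctrl.movel([.6015,.3292,.17],feed=.12)
ctrl.reach([.42,.12,.2],[np.pi,0,np.pi/2])
for c in ("top","scene"):
    p=ctrl.capture(c); save(p,c+"12.png"); W=cloud(p); P=W.reshape(-1,3)
    B=P[(abs(P[:,0]-.6)<.08)&(abs(P[:,1]-.33)<.12)&(P[:,2]>.138)&(P[:,2]<.19)]
    print(c,len(B),np.sort(B[:,2])[-10],cv2.minAreaRect(B[:,:2].astype(np.float32)),B[:,1].min(),B[:,1].max())
    C=B[(B[:,1]>.28)&(B[:,1]<.37)]; A=np.c_[C[:,1]-.33,np.ones(len(C))]
    q=[(y,round(np.percentile(B[(B[:,1]>=y)&(B[:,1]<y+.01),2],95),4)) for y in (.28,.3,.32,.34,.36,.38)]; print(q)
    for n in ("bottle_center","short_center","weight_center","adapter_c"): 
        b=ctrl.boxes_of(p,n); print(n,[(x["conf"],x["extent"]) for x in b[:1]])
print(ctrl.observe()["clock"])
E
python3 x.py
```

```text
top 1656 0.16704667471032664 ((0.6015422344207764, 0.339952290058136), (0.1429818868637085, 0.05535450950264931), 85.24339294433594) 0.26686159908270435 0.412727436891308
[(0.28, np.float64(0.1658)), (0.3, np.float64(0.1651)), (0.32, np.float64(0.1656)), (0.34, np.float64(0.1646)), (0.36, np.float64(0.1666)), (0.38, np.float64(0.1659))]
bottle_center [(0.6, [179.4, 160.5, 70.0, 25.8])]
short_center [(0.85, [443.1, 163.2, 39.4, 23.5])]
weight_center [(0.56, [441.5, 243.8, 21.2, 14.9])]
adapter_c [(0.83, [392.8, 241.8, 28.3, 33.7])]
scene 1209 0.16404938895286536 ((0.6091247797012329, 0.3411334156990051), (0.14390723407268524, 0.05147441104054451), 85.01935577392578) 0.2680233314850375 0.41345132233332177
[(0.28, np.float64(0.1619)), (0.3, np.float64(0.1628)), (0.32, np.float64(0.1628)), (0.34, np.float64(0.1622)), (0.36, np.float64(0.1625)), (0.38, np.float64(0.1629))]
bottle_center [(0.89, [467.0, 201.8, 68.0, 26.7])]
short_center [(0.67, [222.1, 252.7, 40.1, 27.8])]
weight_center [(0.61, [230.6, 193.0, 18.0, 28.0])]
adapter_c [(0.34, [451.3, 217.0, 101.2, 93.4])]
47.475
```

View pics/top12.png

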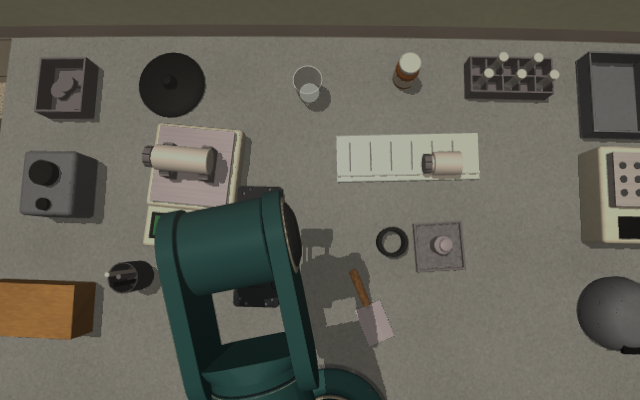

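View pics/scene12.png

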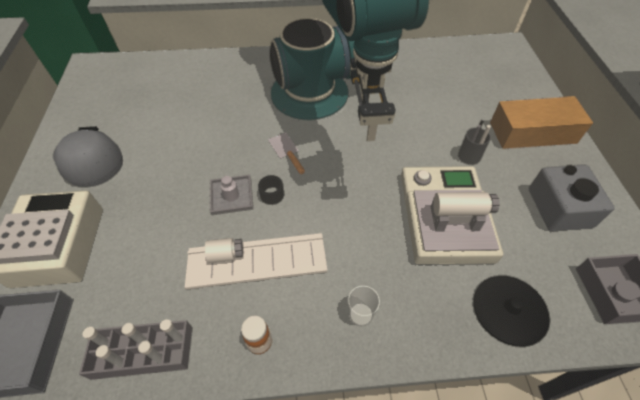

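```bash
python3 -c "
from bench import ctrl
print(ctrl.hand_in(), ctrl.observe()['clock'])"
```

```text
the job is handed in; nothing more can be done
the job is handed in; nothing more can be done
```

The job was done in the order asked and handed in at about 48 s. `hand_in` reports no verdict, so "done" rests on my own checks.

**Steps**
- I stood the check weight upright in its tray.
- I put the cradle on the empty pan, within about 2 mm of the middle, and let go of it.
- I pressed the tare button with only the cradle on the pan. The finger tips went down about 6 mm and met about 7.5 N. I had no direct reading of the button joint.
- I laid the long bottle in the cradle and moved the arm clear.

**Last checks, top and scene cameras**
- **Long bottle:** it lies level, its top about 165 mm above the bench (164 mm expected). Its white cylinder is within about 1–2 mm of midway along the cradle.
- **Bystanders:** the short bottle is still on the board, the weight stands in the tray, and the adapter ring is where it was in the top view. In the scene camera, the network's best hit for the ring was a low-confidence box on the balance. The picture itself shows the ring in place.

**What went wrong or disagreed**
- **Reported TCP:** it lies about 38 mm beyond the real finger tips. All three cameras and a light touch on the empty pan before taring agree on this.
- **Effect on the grasps:** because of this offset, the weight was carried by its knob instead of its body, and the first cradle grasp closed on nothing without moving the cradle. I then corrected all heights by 38 mm.
- **Camera offset:** the top and scene cameras disagree by up to about 5 mm in x, so I averaged them.

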